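# Rehang the lift-off cabinet door

### The arm

A 6-joint arm with a two-finger parallel gripper is mounted at the origin on a cart in front of the work surface, level with it; the furniture and walls round the work are solid. World frame = base frame: x ahead of the robot, y to its left, z up, the work surface at z = 0. Lengths are in m, angles in rad, forces in N, time in s.
With the tool pointing down it reaches from about 0.3 to 1 m from the base axis. Payload 5.1 kg.
Tool frame: the origin (TCP) lies at the very end of the fingers, on their centre line; the grasp point (between the pads) lies 19 mm behind it; z points along the fingers, y is the line along which they close (so a half turn about z gives the same grasp; the last joint's range is limited). The gripper opens to 95 mm and grips with 3 to 60 N. Pads are 20 mm wide; open, the fingers measure 119 mm over their backs; the gripper's body (75 mm by 180 mm) begins 59 mm behind the grasp point.
Start: joints at [-1.332, 0.124, 1.65, -0, 1.367, -0.083], TCP at [0.206, -0.617, 0.215] pointing down, gripper open.
Joint ranges: [-2.61, 2.61], [-1.02, 2.33], [0.03, 2.71], [-1.35, 4.49], [0.32, 2.68], [-2.91, 2.91]. Speed limits (rad/s): [2.57, 2.57, 3.14, 3.14, 3.14, 3.14].

### API

Orientations are given as a unit quaternion [w, x, y, z].
In Python, from cell import readout, grab_frame, finish_job, finder gives the robot as it stands.
- The arm moves only by the shell command python3 -m creep 'ROWS'. ROWS is text: rows parted by semicolons, each of 7 numbers parted by spaces: the closure, from -1 (fully open) to 1 (shut), so that 0 is half open, then the shift along the world's x, y, z in m, then the turn, a rotation vector about the world's x, y, z in rad. In form: gripper x y z wx wy wz; .... A call has 1 to 20 rows; each row is the pose to reach, as a shift and turn from the pose commanded when the call began; what a row does not reach only later rows make up. A row lasts 1/10 s, in which the tool goes at most 50 mm and 8.59 degrees, less where a joint would pass 70% of its speed; a pose out of reach is approached as far as the arm can. A call with a gripper value outside its range is refused whole. The fingers move at their own pace and stop on an object; the grip force is fixed at half the most. Time passes only in rows, so rows that repeat a pose let the fingers close. It gives the time, the measured TCP pose, the force, the opening and the grip force at its end, in the units of the state.
- readout.get_state(): the state, without advancing time (a new reading comes with each control period).
- grab_frame(name): name is "side" or "top" or "wrist"; returns a dict with "pixels" (480x640x3 uint8, red, green, blue), "range_z" (480x640 float32, m along the optical axis (not along the pixel's ray), 0 where there is no reading), "vfov" (degrees; the focal length in pixels is half the picture's height over the tangent of half this angle, whatever the lens; pixels are square), "cx", "cy" (the principal point, pixels), "k1" (the pictures are not rectified: a ray, as slopes to the right and down, at radius r is drawn at 1 + k1 r^2 times it, then the intrinsics apply), "R" (3x3) and "t" (3): a world point X has camera coordinates R X + t. Camera axes: x right, y down, z forward; pixel columns grow to the right and rows downward; lengths in m; the calibration is good to about 2 mm. A picture is of the moment at which its call begins.
- finish_job(): hands the job in; it is judged then, once.
Trained networks look in the newest picture that a camera, given by its name, has taken for a name from the list of things; names that differ only in an ending like _2 or _b are one class to them, and where a whole thing is asked for, a point or a joint stands for the part that bears it (a point fixed in the world has none). Each returns a list of dicts, best first, with "score" (0 to 1); they miss things now and then, are a little off and sometimes report something else, mostly with a low value. They report only what shows in the picture. A call takes as long as a camera call.
- finder.trace(camera, thing): "region" (480x640 bool, what is visible of it).
- finder.spot_point(camera, thing): "centre" ([x, y, z] in m, in the coordinates of the camera as it stood for that picture, good to about 4 mm: a listed point, or the origin of a listed thing).
The state is a dict: "t": time; "joints": joint angles; "joint_velocities": joint speeds; "joint_efforts": joint torques, N m; "ee_pos": TCP position; "ee_rot": TCP orientation; "force": force on the tool from outside, world axes, zero at the start; "torque": the same for the moment, N m; "width": opening from 0.0 (shut) to 1.0 (fully open); "finger_force": force on a finger pad.
Only numpy, scipy, OpenCV 4.12 (cv2) and the standard library are available. Lean on these libraries where they do the work, as an engineer would, in place of code of your own. Each camera call takes 0.05 s, during which the arm holds its last target. There are 200 camera calls.

### The job

Take the cabinet door out of its slotted wooden rest and hang it back on the little open-fronted cabinet: hold it standing well open, about square to the cabinet front, and lower it (do not let it drop) until both of its hinge knuckles sit fully down on the cabinet's two upright pins. Then swing the hung door shut, and leave the loose sanding block on the bench where it is.

Things in the scene. Friction and masses are not known exactly. Their poses are not given: they have to be found in the camera images.
- cabinet: Small wooden cabinet fixed to the bench, 100 deep (x), 150 wide (y), 155 high, open at the front; origin at the centre of its underside, x from front to back, front plane at x = -50 mm. On its +y side (left, seen from the front) two steel brackets carry an upright pin each, both on the vertical line x = -58, y = +85 mm. Shut, the door's axes are parallel to the cabinet's.
- pin_low (a point): Foot of the lower pin, 32 mm above the bench: centre of the flat shoulder (20 mm diameter) on which the door's lower knuckle rests. The pin is 8 mm thick, 18 mm tall, tapered over its last 6 mm. Axes as the cabinet's.
- pin_high (a point): Foot of the upper pin (same size), 82 mm straight above pin_low. Its bracket is 14 mm thick below this point and juts out over the lower pin, so the door cannot come from high above: bring it in sideways from the front, knuckles 20 to 40 mm above their seats (over the pin tips, lower knuckle under the upper bracket), then lower it.
- door: Loose plywood door, 0.2 to 0.45 kg, with two steel knuckles on one upright edge. Origin on the hinge axis (line of the knuckle holes), level with the lower edge. Panel 144 wide (y = -12 to -156), 120 high, 12 thick (x = -6 to +6 mm); front face looks to -x; z up. Opens with the free edge swinging out to the front (square open = yaw 1.57 rad less than the cabinet's) and stays at any angle.
- knuckle_low (a point): Centre of the lower end of the lower knuckle's hole, on the hinge axis 12 mm above the door's lower edge. Knuckles are round tubes 21 mm outside, 11 mm hole right through, 22 mm high. Seated, this point lies on pin_low. Axes as the door's.
- knuckle_high (a point): The same for the upper knuckle, 82 mm above knuckle_low; seated, it lies on pin_high.
- door_top (a point): Middle of the door's top edge (y = -84, z = +120 mm in the door's frame), the place to grip it from above across its 12 mm thickness. When hung it is 140 mm above the bench.
- free_edge (a point): Point at half height on the door's free edge, at the back face (x = +6, y = -156, z = +60 mm in the door's frame); when shut, 2 mm in front of the cabinet's front plane. A round wooden knob, 22 mm wide, sticks out 24 mm from the front face, 55 mm above the lower edge and 24 mm from the free edge.
- rest: Light wooden stand fixed to the bench, 80 x 112 mm, 47 mm high, origin at the centre of its underside. In its slot (16 wide, 35 deep, 100 mm long along its y axis, floor 12 mm above the bench) the door stands upright at the start.
- sanding_block: Bystander: loose cork sanding block 62 x 112 x 32 mm, origin at the centre of its underside.

How it is judged:
By the outcome, as a careful person would: the job done as asked, in the order asked, and still so for the second after the job is handed in, with the robot touching nothing.
It also fails if it takes over 67 s, if anything falls off the work surface, if the arm or the gripper's body presses on something with over 40 N, if the wrist force passes 120 N, or if a joint passes its speed limit or range.

## Working session

There is one attempt and no reset: what is moved stays moved. The work goes in short steps, Python scripts to look and compute and a shell command to move; the robot and the scene stay as the last step left them, time stands still between calls to the robot, and variables do not carry over. Pictures are saved under pics/ and viewed, at most 10 in all, crops included, and the job is handed in when it is done.

```bash
ls; mkdir -p pics; cat > h.py <<'E'
import numpy as np, cv2
from cell import readout, grab_frame, finish_job, finder
def toworld(f,p): return f["R"].T@(np.asarray(p)-f["t"])
def world_map(f):
    z=f["range_z"]; F=240/np.tan(np.radians(f["vfov"]/2))
    K=np.array([[F,0,f["cx"]],[0,F,f["cy"]],[0,0,1]])
    v,u=np.mgrid[0:480,0:640].astype(np.float64)
    pts=cv2.undistortPoints(np.stack([u.ravel(),v.ravel()],1)[:,None],K,np.array([f["k1"],0,0,0.])).reshape(480,640,2)
    P=np.dstack([pts[...,0]*z,pts[...,1]*z,z])
    return (P-f["t"])@f["R"]
E
python3 - <<'E'
from h import *
ims=[]
for c in ["side","top"]:
    f=grab_frame(c); cv2.imwrite(f"pics/{c}0.png",f["pixels"][...,::-1])
    print(c,f["vfov"],f["k1"],"campos",(-f["R"].T@f["t"]).round(3),"fwd",f["R"][2].round(2))
    for n in ["cabinet","pin_low","pin_high","door","knuckle_low","knuckle_high","door_top","free_edge","rest","sanding_block"]:
        print(n,[(toworld(f,d["centre"]).round(4).tolist(),round(d["score"],2)) for d in finder.spot_point(c,n)[:2]])
print(readout.get_state())
E
```

```text
pics
side 53.02343543476681 -0.134059145238037 campos [0.11  0.9   0.554] fwd [ 0.44 -0.81 -0.4 ]
cabinet [([0.6294, 0.2429, 0.0018], 0.92)]
pin_low [([0.5828, 0.3353, 0.0308], 0.63)]
pin_high [([0.5807, 0.333, 0.1085], 0.84)]
door [([0.666, -0.1247, 0.0101], 0.97)]
knuckle_low [([0.666, -0.1209, 0.0244], 0.94), ([0.6277, 0.2411, 0.0015], 0.69)]
knuckle_high [([0.6656, -0.1227, 0.1077], 0.66)]
door_top [([0.6059, -0.1739, 0.1354], 0.76)]
free_edge []
rest [([0.6067, -0.1807, 0.002], 0.71), ([0.555, -0.2348, 0.0689], 0.38)]
sanding_block [([0.5163, 0.0116, -0.0002], 0.81)]
top 45.96003658319434 -0.03480844822048743 campos [0.438 0.004 1.381] fwd [ 0.11  0.02 -0.99]
cabinet [([0.6236, 0.2455, 0.0012], 0.76)]
pin_low [([0.5775, 0.3328, 0.0341], 0.72)]
pin_high [([0.5749, 0.3361, 0.1119], 0.77)]
door [([0.6679, -0.1215, 0.0119], 0.93)]
knuckle_low [([0.6675, -0.1201, 0.0105], 0.48), ([0.6036, -0.1798, 0.0046], 0.29)]
knuckle_high [([0.6604, -0.1219, 0.1026], 0.92)]
door_top [([0.6012, -0.1804, 0.1302], 0.93)]
free_edge [([0.5491, -0.2327, 0.0739], 0.6)]
rest [([0.6059, -0.1798, 0.0005], 0.85)]
sanding_block [([0.5157, 0.013, 0.0016], 0.88)]
{'t': 1.1, 'joints': array([-1.33155978e+00,  1.23756399e-01,  1.65030358e+00, -3.69472440e-05,
        1.36750139e+00, -8.26115971e-02]), 'joint_velocities': array([ 1.77536099e-04,  5.00081462e-05, -1.50744395e-03,  2.53680786e-04,
       -4.43584960e-05, -8.13633643e-04]), 'joint_efforts': array([-2.77377039e-04, -4.17593694e+01, -3.60232508e+01,  7.74738472e-02,
        4.30364453e-02, -2.73212373e-05]), 'ee_pos': array([ 0.20556001, -0.61662496,  0.21468234]), 'ee_rot': array([ 1.70109714e-05,  9.87079042e-01,  1.60234089e-01, -1.68139690e-05]), 'force': array([ 0.09710589, -0.28578454, -0.21460702]), 'torque': array([ 0.00189986, -0.03638015, -0.03315417]), 'finger_force': 0.0, 'width': 1.0000878058243763}
```

View pics/side0.png

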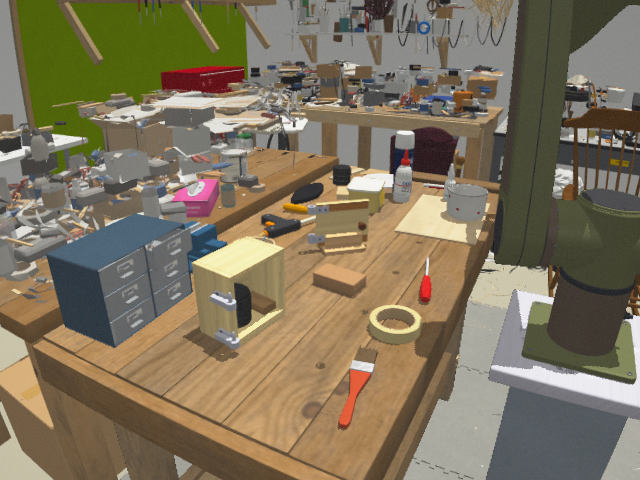

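View pics/top0.png

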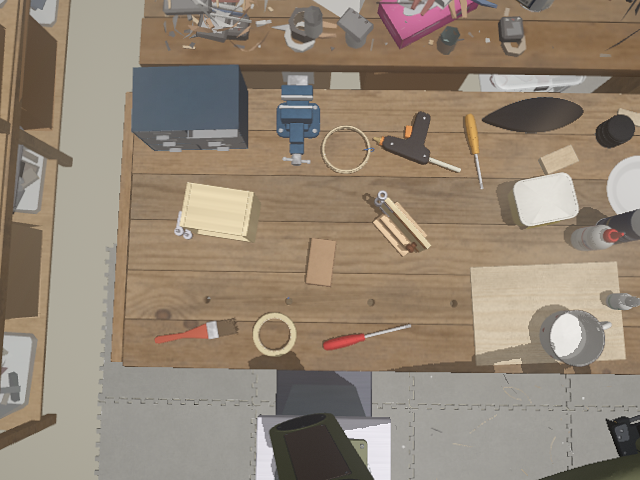

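```bash
python3 - <<'E'
from h import *
for c in ["top","side"]:
    f=grab_frame(c); W=world_map(f)
    np.save(f"pics/{c}W.npy",W)
    for n,lo,hi in [("cabinet",.145,.165),("door",.115,.145),("rest",.04,.053),("sanding_block",.025,.04)]:
        for d in finder.trace(c,n)[:1]:
            m=d["region"]&(f["range_z"]>0); P=W[m]; 
            zz=P[:,2]; s=P[(zz>lo)&(zz<hi)]
            if len(s)<20: print(c,n,"few"); continue
            r=cv2.minAreaRect(s[:,:2].astype(np.float32)*1000)
            print(c,n,round(d["score"],2),len(s),"ztop",np.median(s[:,2]).round(4),"rect mm",np.round(r[0],1),np.round(r[1],1),round(r[2],2),"med",np.median(s[:,:2],0).round(4))
E
```

```text
top cabinet 0.73 3036 ztop 0.1552 rect mm [623.7 243.7] [150.8 100.5] 81.74 med [0.6231 0.2425]
top door 0.67 517 ztop 0.1305 rect mm [ 611.5 -171.6] [163.   21.5] 42.87 med [ 0.6094 -0.1694]
top rest 0.76 328 ztop 0.0468 rect mm [ 602.7 -177. ] [99.2 53.2] 41.1 med [ 0.5969 -0.1668]
top sanding_block 0.83 1102 ztop 0.032 rect mm [517.9  13.6] [ 59.7 109.1] 82.73 med [0.5168 0.0141]
side cabinet 0.89 2161 ztop 0.1543 rect mm [625.  243.1] [154.8 102.7] 81.53 med [0.618  0.2572]
side door 0.95 452 ztop 0.1249 rect mm [ 608.8 -168.4] [165.9  24.8] 38.93 med [ 0.6096 -0.1664]
side rest 0.86 169 ztop 0.0451 rect mm [ 592.8 -163.5] [101.  23.] 44.73 med [ 0.5899 -0.1625]
side sanding_block 0.74 677 ztop 0.0309 rect mm [519.4  13.4] [ 63.8 112.1] 84.11 med [0.5167 0.0203]
```

The side view shows the cabinet at (240,285) with its pins at (225,295) and (228,335), the door standing in the rest at (340,228) with its knuckles to the left, and the block at (340,278). The top view shows the cabinet at (217,211), the pins at (182,230), the door from (383,196) to (428,243), and the block at (320,262). The networks agree with both pictures.

```bash
python3 -m creep '-1 0 0 0.08 0 0 0; -1 0.05 0.05 0.1 0 0 0.1; -1 0.397 0.439 0.1 0 0 0.447; -1 0.397 0.439 0.1 0 0 0.447; -1 0.397 0.439 0.1 0 0 0.447; -1 0.397 0.439 0.1 0 0 0.447; -1 0.397 0.439 0.1 0 0 0.447; -1 0.397 0.439 0.1 0 0 0.447; -1 0.397 0.439 0.1 0 0 0.447; -1 0.397 0.439 0.1 0 0 0.447; -1 0.397 0.439 0.1 0 0 0.447; -1 0.397 0.439 0.1 0 0 0.447; -1 0.397 0.439 0.1 0 0 0.447; -1 0.397 0.439 0.1 0 0 0.447; -1 0.397 0.439 0.1 0 0 0.447; -1 0.397 0.439 0.1 0 0 0.447'
cat > look.py <<'E'
from h import *
import sys
def look(names,save=None,cam="wrist"):
    f=grab_frame(cam)
    if save: cv2.imwrite(f"pics/{save}.png",f["pixels"][...,::-1])
    print(cam,"campos",(-f["R"].T@f["t"]).round(3),"fwd",f["R"][2].round(2))
    for n in names:
        print(n,[(toworld(f,d["centre"]).round(4).tolist(),round(d["score"],2)) for d in finder.spot_point(cam,n)[:2]])
    s=readout.get_state(); print({k:np.round(s[k],4).tolist() for k in ["t","joints","ee_pos","ee_rot","force","torque","width","finger_force"]})
    return f,world_map(f)
E
python3 - <<'E'
from look import *
f,W=look(["door","knuckle_low","knuckle_high","door_top","free_edge","rest"],"w1")
m=finder.trace("wrist","door")[0]["region"]&(f["range_z"]>0)
P=W[m]; z=P[:,2]; print(np.percentile(z,[50,90,98]))
s=P[(z>np.percentile(z,95)-.012)]; print(len(s),np.median(s[:,2]),cv2.minAreaRect((s[:,:2]*1000).astype(np.float32)))
E
```

```text
t: 3.2
ee_pos: [0.6021, -0.1782, 0.3145]
ee_rot: [0.0, 0.927, 0.375, -0.0]
force: [0.3, -0.5, -0.1]
width: 1.001
finger_force: 0.0
wrist campos [ 0.655 -0.127  0.485] fwd [-0.19 -0.19 -0.96]
door [([0.6593, -0.127, 0.0134], 0.78)]
knuckle_low [([0.6657, -0.1235, 0.0243], 0.93)]
knuckle_high [([0.6619, -0.1229, 0.1054], 0.92), ([0.5206, 0.0092, -0.0001], 0.74)]
door_top [([0.6036, -0.1795, 0.1322], 0.66)]
free_edge []
rest [([0.6017, -0.1796, 0.0001], 0.83)]
{'t': 3.55, 'joints': [-0.3734, 0.033, 1.5803, -0.0001, 1.5281, 0.4298], 'ee_pos': [0.6022, -0.1784, 0.3148], 'ee_rot': [0.0001, 0.9273, 0.3744, 0.0001], 'force': [-1.0115, 0.4839, -0.2578], 'torque': [-0.0348, -0.0222, 0.0551], 'width': 0.9971, 'finger_force': 0.0}
[0.13219988 0.13355921 0.13423366]
1815 0.13250429946235034 ((611.0100708007812, -174.10104370117188), (164.06063842773438, 19.634143829345703), 42.8988151550293)
```

View pics/w1.png

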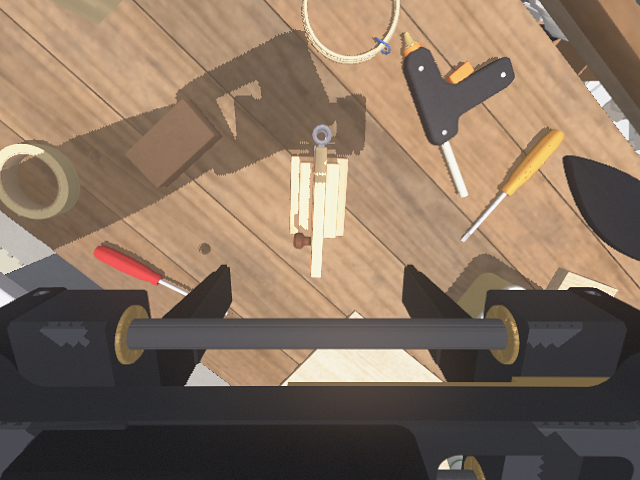

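The wrist picture shows the top edge of the door from the free end (316,275) to the knuckle (321,135). The knob is at (302,240) on the left (+y) face and the rest is around it, so the yaw is as computed.

```bash
python3 - <<'E'
from look import *
f,W=look(["knuckle_high"])
m=finder.trace("wrist","door")[0]["region"]&(f["range_z"]>0)
P=W[m]; s=P[abs(P[:,2]-.1325)<.005]
u=np.array([.72,.69]);u/=np.linalg.norm(u)
a=(s[:,:2]-[.603,-.178])@u
c=[];
for lo in np.arange(-.065,.055,.01):
    q=s[(a>lo)&(a<lo+.01)]; n=(q[:,:2]-[.603,-.178])@[-u[1],u[0]]
    c.append((lo+.005,(np.percentile(n,2)+np.percentile(n,98))/2,n.max()-n.min(),q[:,2].mean()))
c=np.array(c); print(c.round(4)); k=np.polyfit(c[:,0],c[:,1],1); print(k, "range a",np.percentile(a,[.5,99.5]))
print("door y-axis deg",np.degrees(np.arctan2(u[1],u[0])+np.arctan(k[0])), "ztilt",np.polyfit(c[:,0],c[:,3],1))
print("yaw of tool y",-71.6+np.degrees(.447))
E
```

```text
wrist campos [ 0.655 -0.127  0.486] fwd [-0.19 -0.19 -0.96]
knuckle_high [([0.6646, -0.1251, 0.1058], 0.88)]
{'t': 3.7, 'joints': [-0.3727, 0.0332, 1.5801, 0.0, 1.5281, 0.4299], 'ee_pos': [0.6024, -0.178, 0.3147], 'ee_rot': [0.0, 0.9271, 0.3747, 0.0001], 'force': [0.3495, -0.2206, -0.8311], 'torque': [-0.0369, -0.0667, 0.0057], 'width': 0.9985, 'finger_force': 0.0}
[[-0.06    0.0017  0.0125  0.1326]
 [-0.05    0.0017  0.0124  0.1328]
 [-0.04    0.0007  0.0123  0.1326]
 [-0.03    0.0007  0.0123  0.1326]
 [-0.02    0.0007  0.0122  0.1326]
 [-0.01   -0.0003  0.0121  0.1326]
 [ 0.     -0.0003  0.012   0.1326]
 [ 0.01   -0.0007  0.0129  0.1325]
 [ 0.02   -0.0012  0.0118  0.1326]
 [ 0.03   -0.0012  0.0127  0.1326]
 [ 0.04   -0.0017  0.0127  0.1325]
 [ 0.05   -0.0016  0.0136  0.1324]]
[-0.03265663 -0.0002893 ] range a [-0.07366334  0.08970046]
door y-axis deg 41.910702674312404 ztilt [-0.00229998  0.1325681 ]
yaw of tool y -45.98878655765219
```

```bash
python3 -m creep '-1 -0.001 -0.0015 -0.05 0 0 -0.036; -1 -0.001 -0.0015 -0.1 0 0 -0.036; -1 -0.001 -0.0015 -0.14 0 0 -0.036; -1 -0.001 -0.0015 -0.17 0 0 -0.036; -1 -0.001 -0.0015 -0.195 0 0 -0.036; -1 -0.001 -0.0015 -0.21 0 0 -0.036; -1 -0.001 -0.0015 -0.218 0 0 -0.036; -1 -0.001 -0.0015 -0.218 0 0 -0.036; 1 -0.001 -0.0015 -0.218 0 0 -0.036; 1 -0.001 -0.0015 -0.218 0 0 -0.036; 1 -0.001 -0.0015 -0.218 0 0 -0.036; 1 -0.001 -0.0015 -0.218 0 0 -0.036; 1 -0.001 -0.0015 -0.218 0 0 -0.036; 1 -0.001 -0.0015 -0.218 0 0 -0.036; 1 -0.001 -0.0015 -0.218 0 0 -0.036; 1 -0.001 -0.0015 -0.218 0 0 -0.036; 1 -0.001 -0.0015 -0.218 0 0 -0.036; 1 -0.001 -0.0015 -0.218 0 0 -0.036'
```

```text
t: 5.55
ee_pos: [0.6015, -0.1791, 0.0966]
ee_rot: [-0.0, 0.934, 0.358, -0.0]
force: [-0.5, 0.2, -0.2]
width: 0.216
finger_force: 0.0
```

```bash
python3 -m creep '1 0 0 0 0 0 0; 1 0 0 0 0 0 0; 1 0 0 0 0 0 0; 1 0 0 0 0 0 0; 1 0 0 0 0 0 0; 1 0 0 0 0 0 0'
```

```text
t: 6.15
ee_pos: [0.6015, -0.1791, 0.0966]
ee_rot: [-0.0, 0.934, 0.358, -0.0]
force: [-0.1, -0.3, 0.1]
width: 0.127
finger_force: 30.0
```

```bash
python3 -m creep '1 0 0 0.01 0 0 0; 1 0 0 0.025 0 0 0; 1 0 0 0.05 0 0 0; 1 0 0 0.085 0 0 0; 1 -0.01 0.01 0.12 0 0 0; 1 -0.03 0.03 0.145 0 0 -0.05; 1 -0.06 0.06 0.16 0 0 -0.15; 1 -0.09 0.095 0.165 0 0 -0.25; 1 -0.115 0.13 0.165 0 0 -0.35; 1 -0.135 0.17 0.165 0 0 -0.45; 1 -0.15 0.21 0.165 0 0 -0.55; 1 -0.165 0.25 0.165 0 0 -0.65; 1 -0.175 0.29 0.165 0 0 -0.75; 1 -0.185 0.33 0.165 0 0 -0.82; 1 -0.195 0.37 0.165 0 0 -0.876; 1 -0.205 0.41 0.165 0 0 -0.876; 1 -0.205 0.45 0.165 0 0 -0.876; 1 -0.205 0.49 0.165 0 0 -0.876; 1 -0.205 0.52 0.165 0 0 -0.876; 1 -0.205 0.541 0.165 0 0 -0.876'
python3 - <<'E'
from look import *
f,W=look(["door","knuckle_low","knuckle_high","door_top","pin_low","pin_high","cabinet"],"w2")
f,W=look(["door","knuckle_low","knuckle_high","door_top","free_edge","pin_low","pin_high","cabinet"],"s2","side")
f,W=look(["door","knuckle_low","knuckle_high","door_top","free_edge","pin_low","pin_high","cabinet"],"t2","top")
E
```

```text
t: 8.15
ee_pos: [0.3953, 0.3638, 0.2626]
ee_rot: [-0.0, 0.998, -0.07, -0.001]
force: [0.3, -0.5, -3.4]
width: 0.126
finger_force: 30.0
wrist campos [0.469 0.352 0.433] fwd [-0.27  0.04 -0.96]
door [([0.4739, 0.3527, 0.1795], 0.59)]
knuckle_low [([0.4781, 0.3506, 0.1911], 0.64)]
knuckle_high [([0.4787, 0.3517, 0.2736], 0.63)]
door_top [([0.396, 0.3623, 0.2998], 0.58)]
pin_low [([0.5729, 0.3345, 0.0333], 0.87)]
pin_high [([0.581, 0.3339, 0.115], 0.83)]
cabinet [([0.4753, 0.3488, 0.1794], 0.71)]
{'t': 8.55, 'joints': [0.6384, -0.1552, 1.8469, -0.0, 1.4499, 2.3535], 'ee_pos': [0.3965, 0.361, 0.262], 'ee_rot': [0.0, 0.9974, -0.0721, -0.0], 'force': [-0.0728, -0.3722, -2.8417], 'torque': [0.0604, 0.0183, 0.0207], 'width': 0.1257, 'finger_force': 29.9992}
side campos [0.11  0.9   0.554] fwd [ 0.44 -0.81 -0.4 ]
door [([0.4808, 0.3462, 0.1738], 0.85)]
knuckle_low [([0.4805, 0.3477, 0.1908], 0.68)]
knuckle_high [([0.4801, 0.3479, 0.2732], 0.59)]
door_top [([0.399, 0.3618, 0.2971], 0.76)]
free_edge [([0.3293, 0.3613, 0.2362], 0.94)]
pin_low [([0.5783, 0.337, 0.027], 0.75)]
pin_high [([0.5803, 0
[... 395 characters left out ...]
, 0.354, 0.1778], 0.97), ([0.5144, 0.0156, 0.0036], 0.31)]
knuckle_low [([0.4772, 0.3502, 0.1887], 0.76), ([0.6195, 0.2458, 0.0014], 0.5)]
knuckle_high [([0.4775, 0.3508, 0.2716], 0.77)]
door_top [([0.3971, 0.3633, 0.2957], 0.93)]
free_edge [([0.3233, 0.3651, 0.241], 0.76)]
pin_low [([0.5778, 0.3347, 0.0336], 0.75)]
pin_high [([0.5767, 0.3342, 0.1126], 0.7)]
cabinet [([0.6219, 0.2459, -0.0009], 0.88), ([0.5182, 0.0134, 0.0008], 0.73)]
{'t': 9.45, 'joints': [0.6397, -0.1537, 1.8461, 0.0, 1.4492, 2.3537], 'ee_pos': [0.3965, 0.3619, 0.2616], 'ee_rot': [-0.0, 0.9974, -0.0715, -0.0], 'force': [-0.1371, -0.151, -3.109], 'torque': [0.0334, 0.0452, -0.0012], 'width': 0.1232, 'finger_force': 29.9993}
```

View pics/w2.png

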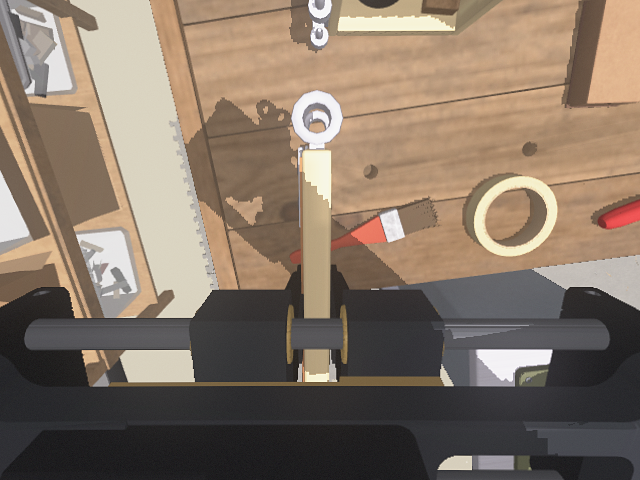

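View pics/s2.png

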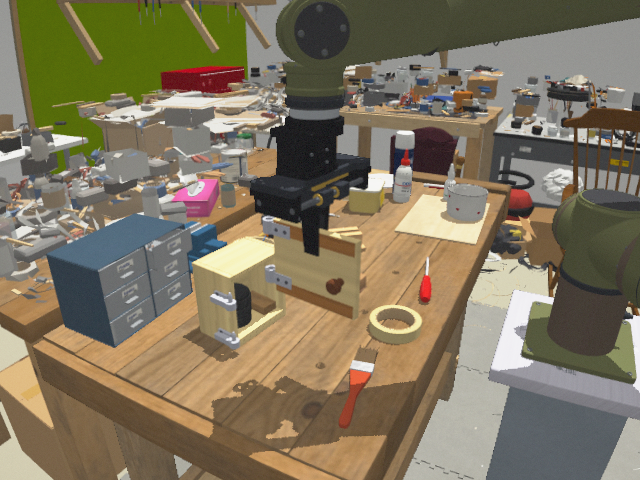

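The wrist view shows the upper knuckle ring at (317,117), seen almost straight down, and the two pins at (319,8) and (318,35). The side view shows the door gripped upright with its knuckles towards the pins. I'll bring it down in front of the pins and measure it relative to them there.

```bash
python3 -m creep '1 0 0 -0.03 0 0 0; 1 0 0 -0.065 0 0 0; 1 0 0 -0.095 0 0 0; 1 0 0 -0.115 0 0 0; 1 0.02 -0.003 -0.127 0 0 0; 1 0.04 -0.006 -0.127 0 0 0; 1 0.055 -0.009 -0.127 0 0 0; 1 0.067 -0.011 -0.127 0 0 0; 1 0.067 -0.011 -0.127 0 0 0; 1 0.067 -0.011 -0.127 0 0 0'
python3 - <<'E'
from look import *
f,W=look(["door","knuckle_low","knuckle_high","door_top","pin_low","pin_high"],"w3")
f,W=look(["knuckle_low","knuckle_high","pin_low","pin_high"],"s3","side")
f,W=look(["knuckle_low","knuckle_high","pin_low","pin_high"],"t3","top")
a=cv2.imread("pics/w3.png")[0:240,200:440]; b=cv2.imread("pics/s3.png")[250:370,180:320]
b=cv2.resize(b,None,fx=3,fy=3,interpolation=cv2.INTER_CUBIC);a=cv2.resize(a,(360,360),interpolation=cv2.INTER_CUBIC)
cv2.imwrite("pics/c3.png",np.hstack([a,b]))
E
```

```text
t: 10.45
ee_pos: [0.4636, 0.3509, 0.135]
ee_rot: [-0.0, 0.997, -0.072, -0.0]
force: [-0.6, 0.4, -3.8]
width: 0.125
finger_force: 30.0
wrist campos [0.537 0.339 0.306] fwd [-0.26  0.04 -0.96]
door [([0.5426, 0.3337, 0.0471], 0.64)]
knuckle_low [([0.549, 0.3411, 0.0647], 0.6)]
knuckle_high [([0.5445, 0.3366, 0.1443], 0.67)]
door_top [([0.4657, 0.3498, 0.1709], 0.76)]
pin_low [([0.5743, 0.3355, 0.033], 0.76)]
pin_high [([0.5785, 0.3319, 0.1149], 0.63)]
{'t': 10.8, 'joints': [0.5561, 0.0365, 1.8813, 0.0, 1.2237, 2.2697], 'ee_pos': [0.4632, 0.351, 0.1347], 'ee_rot': [-0.0, 0.9975, -0.0713, 0.0], 'force': [-0.3594, -0.2214, -2.9454], 'torque': [0.0536, 0.0057, 0.0158], 'width': 0.1234, 'finger_force': 29.9993}
side campos [0.11  0.9   0.554] fwd [ 0.44 -0.81 -0.4 ]
knuckle_low [([0.5479, 0.3405, 0.0631], 0.86)]
knuckle_high [([0.5459, 0.3397, 0.1451], 0.96)]
pin_low [([0.5802, 0.3341, 0.0343], 0.8)]
pin_high [([0.5839, 0.3299, 0.1155], 0.97)]
{'t': 11.05, 'joints': [0.5557, 0.037, 1.8809, 0.0, 1.2236, 2.2696], 'ee_pos': [0.4635, 0.3509, 0.1347], 'ee_rot': [-0.0, 0.9974, -0.0715, 0.0], 'force': [0.4759, -0.1836, -3.0655], 'torque': [0.0425, 0.0188, 0.0166], 'width': 0.1266, 'finger_force': 29.9992}
top campos [0.438 0.004 1.381] fwd [ 0.11  0.02 -0.99]
knuckle_low [([0.5449, 0.3415, 0.0596], 0.84)]
knuckle_high [([0.543, 0.3435, 0.144], 0.55), ([0.5767, 0.3342, 0.1132], 0.47)]
pin_low [([0.5772, 0.3376, 0.0352], 0.93), ([0.5779, 0.334, 0.1144], 0.44)]
pin_high [([0.5762, 0.3363, 0.1145], 0.62)]
{'t': 11.3, 'joints': [0.5556, 0.0372, 1.8808, 0.0, 1.2236, 2.2696], 'ee_pos': [0.4636, 0.3509, 0.1346], 'ee_rot': [0.0, 0.9974, -0.0716, -0.0], 'force': [-0.8039, -1.4478, -3.724], 'torque': [0.0868, 0.0305, 0.0595], 'width': 0.1215, 'finger_force': 29.9993}
```

View pics/c3.png

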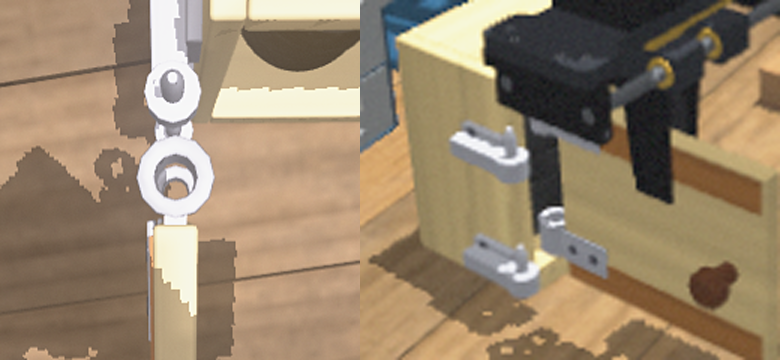

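In the crop, on the left the knuckle ring sits just in front of the upper pin. On the right the lower knuckle is above the lower pin tip and below the upper bracket, so the heights are right. Next I'll measure the rings by depth.

```bash
cat > rel.py <<'E'
from look import *
def circ(p):
    A=np.c_[2*p,np.ones(len(p))]; s=np.linalg.lstsq(A,(p**2).sum(1),rcond=None)[0]; return s[:2],np.sqrt(s[2]+s[0]**2+s[1]**2)
E
python3 - <<'E'
from rel import *
def outer(s):  # outline circle
    return [v.round(2) if hasattr(v,'round') else v for v in (np.array(cv2.minEnclosingCircle((s[:,:2]*1000).astype(np.float32))[0]),cv2.minEnclosingCircle((s[:,:2]*1000).astype(np.float32))[1])]
for c in ["wrist","top","wrist","top"]:
    f=grab_frame(c); W=world_map(f); z=W[...,2]; ok=f["range_z"]>0
    def near(x,y,r): return ok&(np.hypot(W[...,0]-x,W[...,1]-y)<r)
    k=W[near(.5465,.340,.016)&(z>.160)&(z<.172)]
    k=k[k[:,0]>.5465-.0115]   # leave out panel
    t=W[near(.5785,.335,.009)&(z>.122)&(z<.14)]
    sh=W[near(.5785,.335,.014)&(z>.109)&(z<.119)]
    print(c,"ring",len(k),k[:,2].mean().round(4),outer(k),"mean",k[:,:2].mean(0).round(4))
    if len(t): print("  pin",len(t),t[:,2].max().round(4),t[:,:2].mean(0).round(4),"top3mm",t[t[:,2]>t[:,2].max()-.003][:,:2].mean(0).round(4))
    if len(sh): print("  shoulder",len(sh),sh[:,2].mean().round(4),sh[:,:2].mean(0).round(4),outer(sh))
    # outline in the ring
    q=np.hypot(*(k[:,:2]-k[:,:2].mean(0)).T); print("  r range",q.min().round(4),q.max().round(4))
print(readout.get_state()["ee_pos"])
E
```

```text
wrist ring 1713 0.1665 [array([544.77, 339.09]), 12.402983665466309] mean [0.546 0.338]
  pin 258 0.1345 [0.5767 0.3346] top3mm [0.5774 0.3346]
  shoulder 1293 0.1144 [0.5797 0.3344] [array([580.31, 334.22]), 12.595905303955078]
  r range 0.0051 0.0141
top ring 62 0.1654 [array([546.72, 337.66]), 10.723554611206055] mean [0.5463 0.3376]
  pin 11 0.1333 [0.5776 0.334 ] top3mm [0.5768 0.3365]
  shoulder 56 0.1141 [0.5792 0.3341] [array([580.35, 335.18]), 12.074579238891602]
  r range 0.0049 0.011
wrist ring 1721 0.1664 [array([544.96, 339.23]), 12.384502410888672] mean [0.5461 0.338 ]
  pin 262 0.1348 [0.5767 0.3346] top3mm [0.5774 0.3344]
  shoulder 1288 0.1144 [0.5796 0.3344] [array([580.36, 334.19]), 12.48839282989502]
  r range 0.0051 0.014
top ring 63 0.1652 [array([545.95, 338.53]), 10.999996185302734] mean [0.5462 0.3382]
  pin 10 0.1343 [0.5774 0.334 ] top3mm [0.5775 0.3351]
  shoulder 57 0.1143 [0.5792 0.3343] [array([580.01, 334.37]), 12.021900177001953]
  r range 0.0045 0.0113
[0.46354986 0.35086818 0.13462564]
```

```bash
python3 -m creep '1 0.01 -0.001 0 0 0 0; 1 0.02 -0.002 0 0 0 0; 1 0.028 -0.003 0 0 0 0; 1 0.032 -0.0034 0 0 0 0; 1 0.032 -0.0034 0 0 0 0; 1 0.032 -0.0034 0 0 0 0'
python3 - <<'E'
from rel import *
f=grab_frame("wrist"); W=world_map(f); cv2.imwrite("pics/w4.png",f["pixels"][...,::-1])
z=W[...,2]; ok=f["range_z"]>0
h=W[ok&(np.hypot(W[...,0]-.578,W[...,1]-.3345)<.02)]
k=h[(h[:,2]>.160)&(h[:,2]<.172)]
p=h[(h[:,2]>.120)&(h[:,2]<.14)]
print("ring",len(k),k[:,:2].mean(0).round(4)); print("pin",len(p),p[:,:2].mean(0).round(4) if len(p) else "")
print((-f["R"].T@f["t"]).round(4), readout.get_state()["ee_pos"],readout.get_state()["force"])
g=grab_frame("side"); cv2.imwrite("pics/s4.png",g["pixels"][...,::-1])
a=cv2.imread("pics/w4.png")[60:180,257:377]; b=cv2.imread("pics/s4.png")[270:355,200:285]
cv2.imwrite("pics/c4.png",np.hstack([cv2.resize(a,(400,400),interpolation=cv2.INTER_CUBIC),cv2.resize(b,(400,400),interpolation=cv2.INTER_CUBIC)]))
E
```

```text
t: 12.1
ee_pos: [0.4956, 0.3474, 0.1345]
ee_rot: [0.0, 0.997, -0.072, -0.0]
force: [0.5, -0.1, -3.3]
width: 0.124
finger_force: 30.0
ring 2415 [0.5736 0.3353]
pin 295 [0.5803 0.3296]
[0.5687 0.3358 0.3053] [0.49538709 0.34740784 0.13447102] [-0.26754248  0.82208401 -3.28855243]
```

View pics/c4.png

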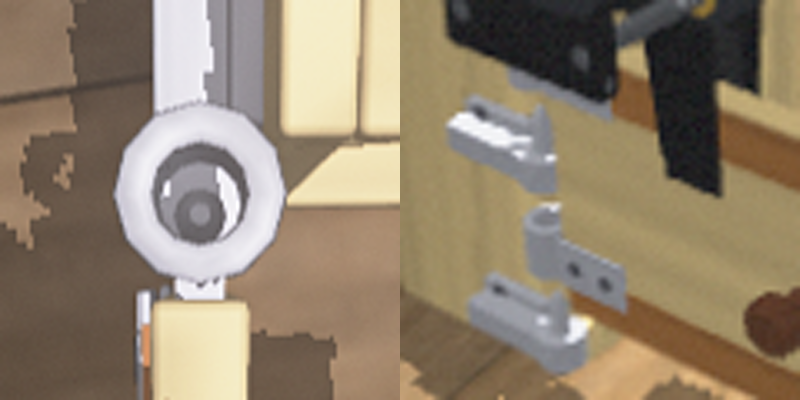

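The left crop shows the pin tip inside the knuckle hole: ring centre at about (317,117), pin tip at about (317,124). The right crop shows the lower knuckle close above the lower pin. Next I'll intersect these rays with the known heights.

```bash
cat >> rel.py <<'E'
def ray(f,u,v,z):
    F=240/np.tan(np.radians(f["vfov"]/2)); K=np.array([[F,0,f["cx"]],[0,F,f["cy"]],[0,0,1]])
    x=cv2.undistortPoints(np.array([[[u,v]]],float),K,np.array([f["k1"],0,0,0.]))[0,0]
    d=f["R"].T@np.array([x[0],x[1],1]); c=-f["R"].T@f["t"]; return c+d*(z-c[2])/d[2]
E
python3 - <<'E'
from rel import *
f=grab_frame("wrist"); g=f["pixels"][...,::-1]; W=world_map(f); z=W[...,2]
# ring mask: top annulus by depth
m=((abs(z-.1655)<.0045)&(f["range_z"]>0)).astype(np.uint8); m[:, :285]=0; m[:,350:]=0; m[:85]=0; m[146:]=0
cs,h=cv2.findContours(m,cv2.RETR_CCOMP,cv2.CHAIN_APPROX_NONE)
for c,hh in zip(cs,h[0]):
    if len(c)>30: 
        e=cv2.fitEllipse(c); print("contour",len(c),"hole" if hh[3]>=0 else "outer",np.round(e,1) if 0 else e); print(ray(f,*e[0],.1665).round(4))
hsel=(np.hypot(W[...,0]-.578,W[...,1]-.3345)<.02)
# pin tip: highest depth pixels inside hole
m2=(z>.125)&(z<.14); m2[:100]=0;m2[140:]=0;m2[:,300:335]&=True; m2[:,:300]=0;m2[:,335:]=0
v,u=np.nonzero(m2); print("pin px",len(u),u.mean(),v.mean(),z[m2].max(),np.median(z[m2])); 
print("pin by eye",ray(f,317,124,.132).round(4))
for zz in (.127,.130,.132,.134):
    q=m2&(z>zz); vv,uu=np.nonzero(q); print(zz,len(uu),uu.mean().round(1) if len(uu) else 0,vv.mean().round(1) if len(uu) else 0)
E
```

```text
contour 151 outer ((316.4880676269531, 117.63829803466797), (50.425819396972656, 54.99055099487305), 0.46597978472709656)
[0.5779 0.3346 0.1665]
contour 79 hole ((316.5282897949219, 118.90324401855469), (27.453548431396484, 28.39762306213379), 8.572589874267578)
[0.5774 0.3346 0.1665]
pin px 198 316.7676767676768 124.27272727272727 0.13427868070797205 0.12985090660782556
pin by eye [0.5773 0.3344 0.132 ]
0.127 188 316.8 124.1
0.13 91 317.1 123.8
0.132 44 317.0 123.6
0.134 1 318.0 123.0
```

Knuckle and pin agree to within 0.5 mm. I'll lower gently in stages and watch the force.

```bash
python3 -m creep '1 0 0 -0.003 0 0 0; 1 0 0 -0.006 0 0 0; 1 0 0 -0.009 0 0 0; 1 0 0 -0.011 0 0 0; 1 0 0 -0.013 0 0 0; 1 0 0 -0.015 0 0 0; 1 0 0 -0.017 0 0 0; 1 0 0 -0.017 0 0 0'
python3 -m creep '1 0 0 -0.002 0 0 0; 1 0 0 -0.004 0 0 0; 1 0 0 -0.006 0 0 0; 1 0 0 -0.006 0 0 0'
```

```text
t: 13.05
ee_pos: [0.4953, 0.3474, 0.1172]
ee_rot: [0.0, 0.997, -0.072, -0.0]
force: [0.4, -0.2, -3.0]
width: 0.125
finger_force: 30.0
t: 13.45
ee_pos: [0.4953, 0.3473, 0.1111]
ee_rot: [0.0, 0.997, -0.072, -0.0]
force: [-0.8, -0.2, -2.2]
width: 0.125
finger_force: 30.0
```

```bash
python3 -m creep '1 0 0 -0.0015 0 0 0; 1 0 0 -0.003 0 0 0; 1 0 0 -0.0045 0 0 0; 1 0 0 -0.0055 0 0 0; 1 0 0 -0.0055 0 0 0'
python3 -m creep '1 0 0 -0.0005 0 0 0; 1 0 0 -0.001 0 0 0; 1 0 0 -0.001 0 0 0'
python3 - <<'E'
from look import *
f,W=look(["knuckle_low","knuckle_high","door_top"],None,"side")
f,W=look(["knuckle_low","knuckle_high","door_top"],"w5")
E
```

```text
t: 13.95
ee_pos: [0.4954, 0.3474, 0.1059]
ee_rot: [0.0, 0.997, -0.072, -0.0]
force: [0.8, 0.3, -3.3]
width: 0.126
finger_force: 30.0
t: 14.25
ee_pos: [0.4955, 0.3474, 0.1051]
ee_rot: [0.0, 0.997, -0.072, -0.0]
force: [-0.4, 1.0, -3.2]
width: 0.125
finger_force: 30.0
side campos [0.11  0.9   0.554] fwd [ 0.44 -0.81 -0.4 ]
knuckle_low [([0.5788, 0.3368, 0.0307], 0.84)]
knuckle_high [([0.5814, 0.3329, 0.1152], 0.65)]
door_top [([0.4982, 0.3497, 0.1415], 0.73)]
{'t': 14.45, 'joints': [0.5228, 0.1181, 1.8477, 0.0, 1.1757, 2.2368], 'ee_pos': [0.4956, 0.3475, 0.1052], 'ee_rot': [-0.0, 0.9974, -0.0715, 0.0], 'force': [-0.1862, 0.5, -3.0955], 'torque': [0.0442, 0.0015, -0.0286], 'width': 0.1263, 'finger_force': 29.9992}
wrist campos [0.569 0.336 0.276] fwd [-0.26  0.04 -0.96]
knuckle_low []
knuckle_high [([0.5766, 0.3307, 0.1165], 0.86)]
door_top [([0.4976, 0.3474, 0.1417], 0.81)]
{'t': 14.65, 'joints': [0.5229, 0.1181, 1.8478, -0.0, 1.1757, 2.2368], 'ee_pos': [0.4956, 0.3475, 0.1052], 'ee_rot': [-0.0, 0.9974, -0.0715, 0.0], 'force': [-0.6104, -0.0134, -3.0494], 'torque': [0.0642, 0.049, -0.0033], 'width': 0.1237, 'finger_force': 29.9993}
```

Nearly seated. I'll go down in half-millimetre steps until the force shows contact.

```bash
python3 -m creep '1 0 0 -0.0005 0 0 0; 1 0 0 -0.001 0 0 0; 1 0 0 -0.001 0 0 0'; python3 -m creep '1 0 0 -0.0005 0 0 0; 1 0 0 -0.0005 0 0 0'
```

```text
t: 14.95
ee_pos: [0.4957, 0.3475, 0.1045]
ee_rot: [-0.0, 0.997, -0.072, 0.0]
force: [-1.1, -0.4, -0.1]
width: 0.125
finger_force: 30.0
t: 15.15
ee_pos: [0.4957, 0.3476, 0.1044]
ee_rot: [-0.0, 0.997, -0.072, 0.0]
force: [-1.8, -0.6, 3.7]
width: 0.123
finger_force: 30.0
```

Contact: the load went from −3.1 N to +3.7 N and the descent stalled at the expected seat height. I'll release, rise clear and look.

```bash
python3 -m creep '0.3 0 0 0.0005 0 0 0; 0.3 0 0 0.0005 0 0 0; 0.3 0 0 0.0005 0 0 0; 0.3 0 0 0.0005 0 0 0; 0.3 0 0 0.0005 0 0 0; 0.3 0 0 0.0005 0 0 0; 0.3 0 0 0.0005 0 0 0; 0.3 0 0 0.03 0 0 0; 0.3 0 0 0.06 0 0 0; 0.3 0 0 0.09 0 0 0; 0.3 0 0 0.12 0 0 0; 0.3 0 0 0.12 0 0 0'
python3 - <<'E'
from look import *
f,W=look(["knuckle_low","knuckle_high","door_top","free_edge","cabinet"],"s6","side")
f,W=look(["knuckle_high","door_top"],"w6")
a=cv2.imread("pics/s6.png")[210:370,170:390]
cv2.imwrite("pics/c6.png",np.hstack([cv2.resize(a,(440,320),interpolation=cv2.INTER_CUBIC),cv2.resize(cv2.imread("pics/w6.png"),(360,270))[:320].copy() if 0 else cv2.resize(cv2.imread("pics/w6.png"),(360,320))]))
from rel import *
m=finder.trace("wrist","door")[0]["region"]&(f["range_z"]>0); P=W[m]; s=P[abs(P[:,2]-.140)<.004]
print(np.median(s[:,2]),cv2.minAreaRect((s[:,:2]*1000).astype(np.float32)))
# cabinet & hinge from numbers: push points
H=np.array([.5777,.3346])
for d in (-98.3,-80,-60,-40,-20,-8.3,-7.5):
    r=np.radians(d);R=np.array([[np.cos(r),-np.sin(r)],[np.sin(r),np.cos(r)]]); print(d,(H+R@[-.018,-.125]).round(4),(H+R@[-.045,-.125]).round(4))
E
```

```text
t: 16.35
ee_pos: [0.498, 0.3489, 0.2298]
ee_rot: [-0.003, 0.997, -0.072, 0.004]
force: [0.3, 0.9, 0.4]
width: 0.35
finger_force: 0.0
side campos [0.11  0.9   0.554] fwd [ 0.44 -0.81 -0.4 ]
knuckle_low [([0.5834, 0.3355, 0.0326], 0.6), ([0.5814, 0.3363, 0.0306], 0.4)]
knuckle_high [([0.5751, 0.336, 0.1188], 0.68)]
door_top [([0.4955, 0.3486, 0.1384], 0.65)]
free_edge [([0.4244, 0.3525, 0.0725], 0.87)]
cabinet [([0.628, 0.2432, 0.0001], 0.64)]
{'t': 16.65, 'joints': [0.5228, 0.0222, 1.7463, 0.0, 1.3767, 2.2368], 'ee_pos': [0.4947, 0.347, 0.2213], 'ee_rot': [0.001, 0.9974, -0.0715, -0.0015], 'force': [-0.6578, 0.391, -0.37], 'torque': [0.0522, 0.0174, -0.0088], 'width': 0.3535, 'finger_force': 0.0}
wrist campos [0.568 0.336 0.392] fwd [-0.27  0.04 -0.96]
knuckle_high [([0.574, 0.3353, 0.1161], 0.62)]
door_top [([0.4937, 0.3478, 0.1404], 0.94)]
{'t': 16.8, 'joints': [0.5229, 0.0218, 1.7451, 0.0, 1.3768, 2.2369], 'ee_pos': [0.4951, 0.3472, 0.2223], 'ee_rot': [0.0006, 0.9974, -0.0715, -0.0009], 'force': [1.1369, 0.2083, -0.1496], 'torque': [0.0187, 0.009, -0.0028], 'width': 0.3473, 'finger_force': 0.0}
0.13807495284628019 ((504.9723815917969, 344.99212646484375), (19.806934356689453, 161.36322021484375), 81.84577941894531)
-98.3 [0.4566 0.3705] [0.4605 0.3972]
-80 [0.4515 0.3306] [0.4468 0.3572]
-60 [0.4604 0.2877] [0.4469 0.3111]
-40 [0.4836 0.2504] [0.4629 0.2678]
-20 [0.518  0.2233] [0.4927 0.2325]
-8.3 [0.5418 0.2135] [0.5151 0.2174]
-7.5 [0.5435 0.213 ] [0.5168 0.2165]
```

View pics/c6.png

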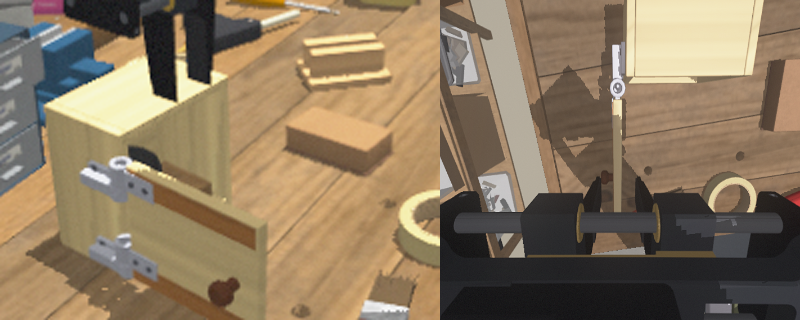

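The left crop shows both knuckles down on their brackets and the door standing open and released. The wrist view shows the pin through the ring, with the door square to the front. Next I'll close the fingers and go to the outer (+y) face near the free edge.

```bash
python3 -m creep '1 -0.01 0.02 0 0 0 0; 1 -0.03 0.05 0 0 0 0; 1 -0.035 0.055 0 0 0 0; 1 -0.035 0.055 -0.02 0 0 0; 1 -0.035 0.055 -0.05 0 0 0; 1 -0.035 0.055 -0.08 0 0 0; 1 -0.035 0.055 -0.105 0 0 0; 1 -0.035 0.055 -0.118 0 0 0; 1 -0.035 0.055 -0.118 0 0 0; 1 -0.035 0.055 -0.118 0 0 0'
```

```text
t: 17.85
ee_pos: [0.4612, 0.4027, 0.1066]
ee_rot: [-0.0, 0.997, -0.072, 0.0]
force: [0.1, 0.6, 0.2]
width: 0.004
finger_force: 0.0
```

```bash
python3 - <<'E'
import numpy as np
H=np.array([.5777,.3346]); b=np.array([.461,.4025])
for d in [*np.arange(-98.3,-13,5),-8.8,-8.3,-7.8]:
    r=np.radians(d);R=np.array([[np.cos(r),-np.sin(r)],[np.sin(r),np.cos(r)]]); print(round(d,1),(H+R@[-.018,-.125]-b).round(3),round(r+np.radians(98.3),3))
E
```

```text
-98.3 [-0.004 -0.032] 0.0
-93.3 [-0.007 -0.043] 0.087
-88.3 [-0.009 -0.054] 0.175
-83.3 [-0.01  -0.065] 0.262
-78.3 [-0.009 -0.076] 0.349
-73.3 [-0.008 -0.087] 0.436
-68.3 [-0.006 -0.097] 0.524
-63.3 [-0.003 -0.108] 0.611
-58.3 [ 0.001 -0.118] 0.698
-53.3 [ 0.006 -0.128] 0.785
-48.3 [ 0.011 -0.138] 0.873
-43.3 [ 0.018 -0.147] 0.96
-38.3 [ 0.025 -0.155] 1.047
-33.3 [ 0.033 -0.162] 1.134
-28.3 [ 0.042 -0.169] 1.222
-23.3 [ 0.051 -0.176] 1.309
-18.3 [ 0.06  -0.181] 1.396
-13.3 [ 0.07  -0.185] 1.484
-8.8 [ 0.08  -0.189] 1.562
-8.3 [ 0.081 -0.189] 1.571
-7.8 [ 0.082 -0.189] 1.58
```

```bash
python3 -m creep '1 -0.002 -0.012 0 0 0 0; 1 -0.003 -0.024 0 0 0 0; 1 -0.004 -0.032 0 0 0 0; 1 -0.007 -0.043 0 0 0 0.087; 1 -0.009 -0.054 0 0 0 0.175; 1 -0.01 -0.065 0 0 0 0.262; 1 -0.009 -0.076 0 0 0 0.349; 1 -0.008 -0.087 0 0 0 0.436; 1 -0.006 -0.097 0 0 0 0.524; 1 -0.003 -0.108 0 0 0 0.611; 1 0.001 -0.118 0 0 0 0.698; 1 0.006 -0.128 0 0 0 0.785; 1 0.011 -0.138 0 0 0 0.873; 1 0.018 -0.147 0 0 0 0.96; 1 0.025 -0.155 0 0 0 1.047; 1 0.033 -0.162 0 0 0 1.134; 1 0.042 -0.169 0 0 0 1.222; 1 0.051 -0.176 0 0 0 1.309; 1 0.06 -0.181 0 0 0 1.396; 1 0.06 -0.181 0 0 0 1.396'
python3 - <<'E'
from look import *
f,W=look(["knuckle_low","knuckle_high","door_top","free_edge"],"s7","side")
cv2.imwrite("pics/c7.png",cv2.resize(cv2.imread("pics/s7.png")[190:370,160:400],(720,540),interpolation=cv2.INTER_CUBIC))
E
```

```text
t: 19.85
ee_pos: [0.5214, 0.2204, 0.1063]
ee_rot: [0.0, 0.811, 0.585, 0.001]
force: [-0.1, -0.0, -0.3]
width: 0.006
finger_force: 0.0
side campos [0.11  0.9   0.554] fwd [ 0.44 -0.81 -0.4 ]
knuckle_low [([0.5805, 0.3378, 0.0347], 0.97)]
knuckle_high [([0.5782, 0.3323, 0.1169], 0.63)]
door_top [([0.5559, 0.2552, 0.1383], 0.77), ([0.6286, 0.2427, 0.0044], 0.32)]
free_edge [([0.5374, 0.1829, 0.0711], 0.73)]
{'t': 20.1, 'joints': [0.3077, 0.0318, 1.9383, 0.0001, 1.1714, 0.6263], 'ee_pos': [0.5201, 0.2216, 0.1058], 'ee_rot': [-0.0, 0.8103, 0.586, 0.0001], 'force': [0.22, -0.166, -0.2454], 'torque': [-0.0178, -0.0681, 0.01], 'width': 0.005, 'finger_force': 0.0}
```

View pics/c7.png

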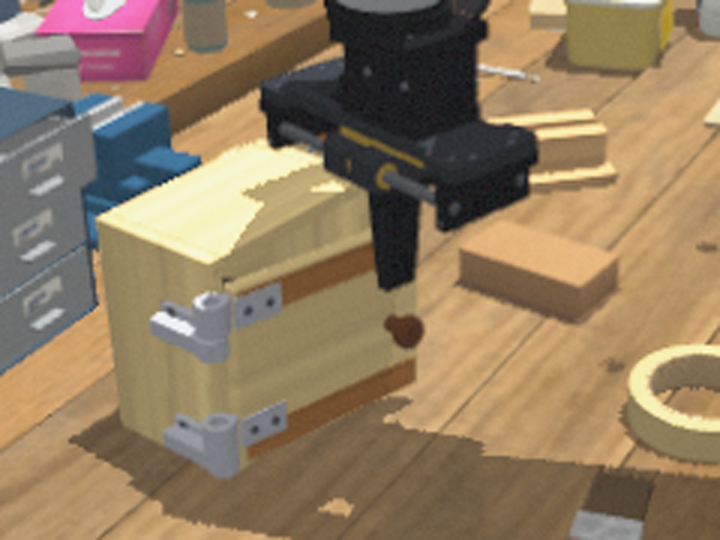

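The door is about 10° from shut, both knuckles still seated and the knob clear below the fingers. I'll finish the swing gently.

```bash
python3 -m creep '1 0.005 -0.002 0 0 0 0.04; 1 0.01 -0.004 0 0 0 0.088; 1 0.014 -0.006 0 0 0 0.12; 1 0.018 -0.007 0 0 0 0.15; 1 0.021 -0.008 0 0 0 0.175; 1 0.021 -0.008 0 0 0 0.175; 1 0.021 -0.008 0 0 0 0.175'
cat > ang.py <<'E'
from look import *
for c in ["top","wrist","side"]:
    f=grab_frame(c); W=world_map(f)
    r=np.radians(-8.3); R=np.array([[np.cos(r),-np.sin(r)],[np.sin(r),np.cos(r)]])
    L=(W[...,:2]-[.624,.2437])@R; z=W[...,2]; ok=f["range_z"]>0
    # front faces in cabinet frame; door top strip z .134-.142
    m=ok&(abs(L[...,0]+.058)<.03)&(abs(L[...,1])<.085)&(z>.133)&(z<.143)
    if c=="side": m=ok&(abs(L[...,0]+.064)<.03)&(L[...,1]>-.07)&(L[...,1]<.06)&(z>.03)&(z<.135)
    p=L[m]; print(c,len(p))
    for lo in np.arange(-.08,.08,.02):
        q=p[(p[:,1]>lo)&(p[:,1]<lo+.02)]
        if len(q)>5: print("  y",round(lo+.01,3),"x",np.percentile(q[:,0],[5,50,95]).round(4))
print(readout.get_state()["force"],readout.get_state()["ee_pos"])
E
python3 ang.py
```

```text
t: 20.8
ee_pos: [0.5413, 0.2136, 0.1056]
ee_rot: [-0.0, 0.756, 0.655, -0.0]
force: [1.1, -0.3, 0.1]
width: 0.004
finger_force: 0.0
top 18
  y -0.07 x [-0.0683 -0.0595 -0.0406]
wrist 10033
  y -0.03 x [-0.083  -0.0655 -0.0576]
  y -0.01 x [-0.0684 -0.0627 -0.0566]
  y 0.01 x [-0.0677 -0.0619 -0.0559]
  y 0.03 x [-0.0671 -0.0612 -0.0552]
  y 0.05 x [-0.0668 -0.0608 -0.0545]
  y 0.07 x [-0.0667 -0.0592 -0.0506]
side 2318
  y -0.07 x [-0.0699 -0.0685 -0.0663]
  y -0.05 x [-0.0914 -0.0695 -0.0664]
  y -0.03 x [-0.0852 -0.0677 -0.0653]
  y -0.01 x [-0.0682 -0.0663 -0.0645]
  y 0.01 x [-0.0672 -0.0654 -0.0635]
  y 0.03 x [-0.0664 -0.0645 -0.0627]
  y 0.05 x [-0.0665 -0.0639 -0.062 ]
[-0.27637122 -0.16466036  0.03212498] [0.54134593 0.21359195 0.10563952]
```

About 2° still open. I'll press on in small steps until it touches or measures parallel.

```bash
python3 -m creep '1 0.001 0 0 0 0 0.01; 1 0.002 0 0 0 0 0.02; 1 0.003 -0.0005 0 0 0 0.03; 1 0.003 -0.0005 0 0 0 0.03'; python3 ang.py
```

```text
t: 21.35
ee_pos: [0.5447, 0.213, 0.1057]
ee_rot: [0.0, 0.746, 0.666, 0.0]
force: [-0.4, 0.2, 0.0]
width: 0.008
finger_force: 0.1
top 17
  y -0.07 x [-0.0638 -0.0549 -0.0311]
wrist 10044
  y -0.03 x [-0.08   -0.0628 -0.0546]
  y -0.01 x [-0.0659 -0.0601 -0.0542]
  y 0.01 x [-0.0658 -0.0599 -0.054 ]
  y 0.03 x [-0.0657 -0.0599 -0.0538]
  y 0.05 x [-0.0659 -0.06   -0.0536]
  y 0.07 x [-0.0663 -0.0588 -0.0506]
side 2252
  y -0.07 x [-0.0666 -0.0647 -0.0631]
  y -0.05 x [-0.0878 -0.0658 -0.0629]
  y -0.03 x [-0.082  -0.0649 -0.0623]
  y -0.01 x [-0.066 -0.064 -0.062]
  y 0.01 x [-0.0651 -0.0634 -0.0617]
  y 0.03 x [-0.065  -0.063  -0.0613]
  y 0.05 x [-0.0653 -0.063  -0.0612]
[ 0.86911558 -0.74516519 -0.16742053] [0.54457105 0.2129507  0.1056283 ]
```

```bash
python3 -m creep '1 0.0005 0 0 0 0 0; 1 0.001 0 0 0 0 0; 1 0.001 0 0 0 0 0'; python3 ang.py
```

```text
t: 21.8
ee_pos: [0.5456, 0.2129, 0.1056]
ee_rot: [0.0, 0.746, 0.666, -0.0]
force: [-0.2, -1.0, 0.6]
width: 0.005
finger_force: 0.1
top 20
  y -0.07 x [-0.0638 -0.0559 -0.0313]
wrist 10017
  y -0.03 x [-0.079  -0.062  -0.0539]
  y -0.01 x [-0.0653 -0.0595 -0.0536]
  y 0.01 x [-0.0652 -0.0594 -0.0535]
  y 0.03 x [-0.0654 -0.0595 -0.0534]
  y 0.05 x [-0.0657 -0.0597 -0.0534]
  y 0.07 x [-0.0663 -0.0587 -0.0507]
side 2238
  y -0.07 x [-0.0655 -0.0639 -0.0625]
  y -0.05 x [-0.0874 -0.0648 -0.0618]
  y -0.03 x [-0.0814 -0.064  -0.0616]
  y -0.01 x [-0.0649 -0.0631 -0.0613]
  y 0.01 x [-0.0648 -0.0629 -0.0612]
  y 0.03 x [-0.0646 -0.0627 -0.061 ]
  y 0.05 x [-0.0654 -0.063  -0.0609]
[-0.62613685  0.10352837  0.05393957] [0.54551576 0.21294923 0.1056196 ]
```

The door is parallel to the front to within about 0.3°. I'll back straight off, rise and check.

```bash
python3 -m creep '1 -0.01 0.002 0 0 0 0; 1 -0.03 0.004 0 0 0 0; 1 -0.06 0.009 0 0 0 0; 1 -0.09 0.013 0.01 0 0 0; 1 -0.11 0.013 0.05 0 0 0; 1 -0.12 0.013 0.1 0 0 0; 1 -0.12 -0.05 0.14 0 0 0; 1 -0.12 -0.1 0.15 0 0 0; 1 -0.12 -0.15 0.15 0 0 0; 1 -0.12 -0.2 0.15 0 0 0; 1 -0.12 -0.2 0.15 0 0 0; 1 -0.12 -0.2 0.15 0 0 0'
python3 - <<'E'
from look import *
look(["knuckle_low","knuckle_high","door_top","free_edge","sanding_block"],"s8","side")
look(["knuckle_low","knuckle_high","door_top","free_edge","sanding_block"],None,"top")
cv2.imwrite("pics/c8.png",cv2.resize(cv2.imread("pics/s8.png")[190:370,160:400],(720,540),interpolation=cv2.INTER_CUBIC))
E
python3 ang.py
```

```text
t: 23.15
ee_pos: [0.4251, 0.0109, 0.2558]
ee_rot: [0.0, 0.747, 0.664, 0.0]
force: [0.2, 1.2, 1.2]
width: 0.005
finger_force: 0.0
side campos [0.11  0.9   0.554] fwd [ 0.44 -0.81 -0.4 ]
knuckle_low [([0.5803, 0.3388, 0.0344], 0.83)]
knuckle_high [([0.5783, 0.3352, 0.117], 0.93)]
door_top [([0.5668, 0.2509, 0.1371], 0.72), ([0.6042, -0.1839, 0.004], 0.68)]
free_edge [([0.5563, 0.1783, 0.0712], 0.8)]
sanding_block [([0.5221, 0.0112, 0.0007], 0.72)]
{'t': 23.45, 'joints': [-0.0931, -0.4233, 2.0689, 0.0003, 1.4965, 0.0177], 'ee_pos': [0.4254, 0.0142, 0.2554], 'ee_rot': [-0.0002, 0.7452, 0.6669, -0.0], 'force': [-0.0601, -0.5866, 0.5714], 'torque': [-0.0385, -0.0752, -0.0253], 'width': 0.0082, 'finger_force': 0.0}
top campos [0.438 0.004 1.381] fwd [ 0.11  0.02 -0.99]
knuckle_low [([0.5778, 0.3362, 0.0335], 0.91), ([0.5769, 0.3361, 0.1131], 0.68)]
knuckle_high [([0.5742, 0.3346, 0.1135], 0.67)]
door_top [([0.5636, 0.2512, 0.1325], 0.95)]
free_edge [([0.5562, 0.1807, 0.0786], 0.93)]
sanding_block [([0.5155, 0.0157, 0.0029], 0.8)]
{'t': 23.75, 'joints': [-0.0949, -0.4232, 2.0685, 0.0, 1.4965
[... 206 characters left out ...]
op 387
  y -0.07 x [-0.0689 -0.0614 -0.0387]
  y -0.05 x [-0.0687 -0.0628 -0.0575]
  y -0.03 x [-0.0684 -0.0624 -0.0567]
  y -0.01 x [-0.0681 -0.0626 -0.0566]
  y 0.01 x [-0.0669 -0.0618 -0.0554]
  y 0.03 x [-0.0666 -0.0609 -0.0554]
  y 0.05 x [-0.0663 -0.0605 -0.0536]
  y 0.07 x [-0.0664 -0.059  -0.0501]
wrist 163
  y -0.07 x [-0.0613 -0.0403 -0.0293]
side 2434
  y -0.07 x [-0.0692 -0.0674 -0.0372]
  y -0.05 x [-0.0906 -0.0675 -0.065 ]
  y -0.03 x [-0.0842 -0.0666 -0.0644]
  y -0.01 x [-0.0677 -0.0657 -0.0638]
  y 0.01 x [-0.0666 -0.065  -0.0631]
  y 0.03 x [-0.0662 -0.0642 -0.0622]
  y 0.05 x [-0.0663 -0.0637 -0.0617]
[ 0.96233964 -0.56169774  0.47621721] [0.4255572  0.01307253 0.25563182]
```

View pics/c8.png

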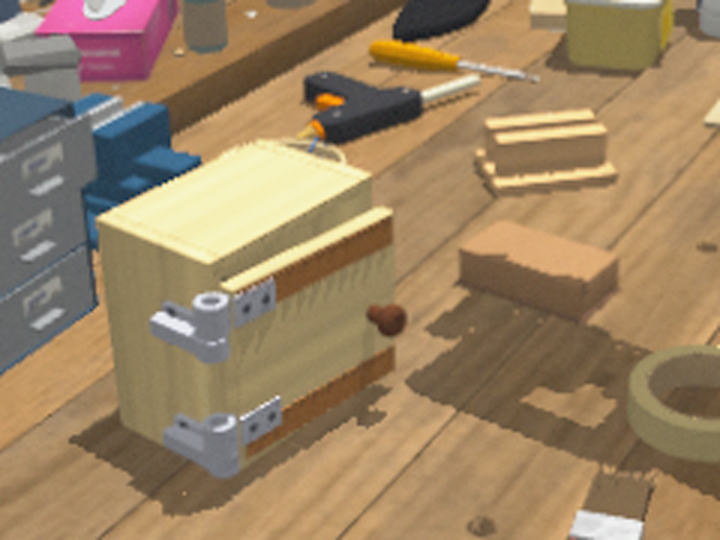

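The door is hung and shut to within about 2°, but it sprang or dragged back a little when I retreated. There is plenty of time, so I'll press it once more, slightly further, and retreat slowly.

```bash
python3 -m creep '1 0 0.05 0 0 0 0; 1 0 0.1 0 0 0 0; 1 0 0.15 0 0 0 0; 1 0 0.19 -0.02 0 0 0; 1 0 0.21 -0.06 0 0 0; 1 0.01 0.21 -0.1 0 0 0; 1 0.03 0.209 -0.14 0 0 0; 1 0.06 0.207 -0.15 0 0 0; 1 0.085 0.204 -0.15 0 0 0; 1 0.1 0.203 -0.15 0 0 0; 1 0.11 0.202 -0.15 0 0 0; 1 0.115 0.201 -0.15 0 0 0; 1 0.118 0.2 -0.15 0 0 0; 1 0.12 0.2 -0.15 0 0 0; 1 0.121 0.2 -0.15 0 0 0; 1 0.1215 0.2 -0.15 0 0 0; 1 0.1215 0.2 -0.15 0 0 0'; python3 ang.py
```

```text
t: 25.6
ee_pos: [0.5468, 0.2131, 0.1058]
ee_rot: [-0.0, 0.746, 0.666, 0.0]
force: [-1.0, 0.4, -0.2]
width: 0.006
finger_force: 0.1
top 19
  y -0.07 x [-0.0636 -0.0549 -0.0313]
wrist 9935
  y -0.03 x [-0.0779 -0.0611 -0.053 ]
  y -0.01 x [-0.0644 -0.0587 -0.0528]
  y 0.01 x [-0.0645 -0.0588 -0.0528]
  y 0.03 x [-0.0649 -0.059  -0.053 ]
  y 0.05 x [-0.0654 -0.0595 -0.0531]
  y 0.07 x [-0.0662 -0.0587 -0.0507]
side 2218
  y -0.07 x [-0.0638 -0.0623 -0.0608]
  y -0.05 x [-0.0857 -0.0638 -0.061 ]
  y -0.03 x [-0.08   -0.0629 -0.0606]
  y -0.01 x [-0.0639 -0.0622 -0.0603]
  y 0.01 x [-0.0642 -0.0621 -0.0603]
  y 0.03 x [-0.0642 -0.0621 -0.0605]
  y 0.05 x [-0.0649 -0.0626 -0.0607]
[0.32419853 0.00304099 0.26826584] [0.54689323 0.21303908 0.10572976]
```

```bash
python3 -m creep '1 0.0005 0 0 0 0 0; 1 0.001 0 0 0 0 0; 1 0.001 0 0 0 0 0'; python3 ang.py | tail -8;  python3 -m creep '1 0.0005 0 0 0 0 0; 1 0.001 0 0 0 0 0; 1 0.001 0 0 0 0 0'; python3 ang.py | tail -8
```

```text
t: 26.05
ee_pos: [0.5481, 0.213, 0.1057]
ee_rot: [0.0, 0.746, 0.666, 0.0]
force: [-0.5, -0.0, 0.0]
width: 0.003
finger_force: 0.1
  y -0.07 x [-0.0627 -0.0608 -0.0592]
  y -0.05 x [-0.0845 -0.0629 -0.0596]
  y -0.03 x [-0.0788 -0.0619 -0.0595]
  y -0.01 x [-0.063  -0.0613 -0.0597]
  y 0.01 x [-0.0634 -0.0615 -0.0596]
  y 0.03 x [-0.0636 -0.0616 -0.0599]
  y 0.05 x [-0.0645 -0.0622 -0.0604]
[-0.46808159 -0.0117854   0.32282267] [0.54807378 0.21297353 0.10565066]
t: 26.5
ee_pos: [0.5485, 0.2129, 0.1056]
ee_rot: [-0.0, 0.746, 0.666, -0.001]
force: [-3.3, -0.9, 2.0]
width: 0.002
finger_force: 1.7
  y -0.07 x [-0.0623 -0.0605 -0.0591]
  y -0.05 x [-0.0842 -0.0622 -0.0594]
  y -0.03 x [-0.0782 -0.0616 -0.0595]
  y -0.01 x [-0.063  -0.0611 -0.0595]
  y 0.01 x [-0.0633 -0.0614 -0.0596]
  y 0.03 x [-0.0635 -0.0615 -0.0597]
  y 0.05 x [-0.0645 -0.0621 -0.0605]
[-3.43454217 -0.80273781  1.74643754] [0.54855916 0.21293564 0.1055695 ]
```

Firm contact with the cabinet (3.4 N). Now a slow retreat.

```bash
python3 -m creep '1 -0.001 0 0 0 0 0; 1 -0.002 0 0 0 0 0; 1 -0.003 0 0 0 0 0; 1 -0.005 0.0005 0 0 0 0; 1 -0.008 0.001 0 0 0 0; 1 -0.012 0.002 0 0 0 0; 1 -0.02 0.003 0 0 0 0; 1 -0.04 0.006 0 0 0 0; 1 -0.07 0.009 0 0 0 0; 1 -0.1 0.013 0.01 0 0 0; 1 -0.12 0.013 0.05 0 0 0; 1 -0.12 0.013 0.1 0 0 0; 1 -0.12 -0.05 0.14 0 0 0; 1 -0.12 -0.1 0.15 0 0 0; 1 -0.12 -0.15 0.15 0 0 0; 1 -0.12 -0.2 0.15 0 0 0; 1 -0.12 -0.2 0.15 0 0 0; 1 -0.12 -0.2 0.15 0 0 0'; python3 ang.py; python3 - <<'E'
from look import *
look(["knuckle_low","knuckle_high","door_top","free_edge","sanding_block"],None,"side")
look(["knuckle_low","knuckle_high","door_top","free_edge","sanding_block"],None,"top")
E
```

```text
t: 28.45
ee_pos: [0.4286, 0.0108, 0.2559]
ee_rot: [0.0, 0.747, 0.664, 0.0]
force: [-1.3, 0.6, 0.1]
width: 0.001
finger_force: 0.0
top 390
  y -0.07 x [-0.0637 -0.0562 -0.0324]
  y -0.05 x [-0.0637 -0.0588 -0.0524]
  y -0.03 x [-0.0646 -0.0597 -0.0529]
  y -0.01 x [-0.0642 -0.0588 -0.0527]
  y 0.01 x [-0.0646 -0.0588 -0.053 ]
  y 0.03 x [-0.065  -0.0589 -0.0531]
  y 0.05 x [-0.0653 -0.0588 -0.0526]
  y 0.07 x [-0.0666 -0.0579 -0.0506]
wrist 99
  y -0.07 x [-0.0492 -0.0389 -0.029 ]
side 2348
  y -0.07 x [-0.0643 -0.062  -0.0381]
  y -0.05 x [-0.0858 -0.0627 -0.0601]
  y -0.03 x [-0.0789 -0.0625 -0.0605]
  y -0.01 x [-0.0641 -0.0624 -0.0608]
  y 0.01 x [-0.0642 -0.0623 -0.0606]
  y 0.03 x [-0.064  -0.0622 -0.0605]
  y 0.05 x [-0.0649 -0.0626 -0.0606]
[-0.2371951   0.5366768  -0.21191856] [0.42878771 0.01369295 0.25548553]
side campos [0.11  0.9   0.554] fwd [ 0.44 -0.81 -0.4 ]
knuckle_low [([0.5819, 0.3377, 0.0322], 0.77), ([0.6287, 0.242, 0.0002], 0.69)]
knuckle_high [([0.5813, 0.335, 0.1165], 0.79)]
door_top [([0.5702, 0.2507, 0.1346], 0.62)]
free_edge [([0.5661, 0.1817, 0.0733], 0.64
[... 301 characters left out ...]
8, -0.1154], 'torque': [-0.0488, -0.0934, 0.0175], 'width': 0.0048, 'finger_force': 0.0}
top campos [0.438 0.004 1.381] fwd [ 0.11  0.02 -0.99]
knuckle_low [([0.5769, 0.3391, 0.0325], 0.76)]
knuckle_high [([0.5749, 0.3356, 0.1133], 0.98), ([0.5816, 0.3409, 0.0211], 0.62)]
door_top [([0.5675, 0.2515, 0.1365], 0.62)]
free_edge [([0.5572, 0.1803, 0.0768], 0.89)]
sanding_block [([0.5176, 0.0159, 0.0005], 0.87), ([0.577, 0.3348, 0.035], 0.67)]
{'t': 29.2, 'joints': [-0.0947, -0.4142, 2.0622, 0.0, 1.4937, 0.018], 'ee_pos': [0.4291, 0.0131, 0.2556], 'ee_rot': [-0.0, 0.7458, 0.6661, -0.0], 'force': [0.1277, -0.0302, 0.0561], 'torque': [-0.0597, -0.1014, -0.054], 'width': 0.0048, 'finger_force': 0.0}
```

The door is now parallel to the cabinet front (shut), with both knuckles seated, the block unmoved and the arm clear.

```bash
python3 -c "from cell import finish_job; print(finish_job())"
```

```text
the job is handed in; nothing more can be done
None
```

The door is hung with both knuckles down on their pins and swung shut, the sanding block stayed where it was, and I handed the job in at about 29 s; no verdict was returned.

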